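# Fold down the jet keepers along the curved rack

### The arm

A 6-joint arm with a two-finger parallel gripper is mounted at the origin on the work surface. World frame = base frame: x ahead of the robot, y to its left, z up, the work surface at z = 0. Lengths are in m, angles in rad, forces in N, time in s.
With the tool pointing down it reaches from about 0.375 to 0.825 m from the base axis. Payload 5.5 kg.
Tool frame: the origin (TCP) lies at the very end of the fingers, on their centre line; the grasp point (between the pads) lies 19 mm behind it; z points along the fingers, y is the line along which they close (so a half turn about z gives the same grasp; the last joint's range is limited). The gripper opens to 85 mm and grips with 20 to 120 N. Pads are 22 mm wide; open, the fingers measure 114 mm over their backs; the gripper's body (76 mm by 85 mm) begins 54 mm behind the grasp point. The pads swing forward as they close: fully open they stand 13 mm farther back than shut.
Start: joints at [0, 0.314, -0.047, 1.21, 0, 1.571], TCP at [0.6, -0, 0.231] pointing down, gripper open.
Joint ranges: [-2.67, 2.67], [-0.69, 1.73], [-1.03, 1.25], [-2.08, 2.16], [-1.42, 1.45], [-3.14, 3.14]. Speed limits (rad/s): [2.39, 2.39, 3.01, 3.14, 3.14, 3.14].

### API

Orientations are given as a 3x3 rotation matrix whose columns are the frame's x, y, z axes.
In Python, from rig import * gives the robot as it stands. The module is installed in compiled form; this text tells all that it offers.
- The arm moves only by the shell command python3 -m jog 'ROWS'. ROWS is JSON, a list of rows, each a list of 7 numbers: the opening, from 0 (shut) to 1 (fully open), then the shift along the tool's x, y, z in mm, then the turn, a rotation vector about the tool's x, y, z in degrees. In form: [[jaw, x, y, z, ax, ay, az], ...]. A call has 1 to 12 rows; each row is the pose to reach, as a shift and turn from the pose commanded when the call began, along the tool's axes at that moment; what a row does not reach only later rows make up. A row lasts 1/10 s, in which the tool goes at most 50 mm and 8.59 degrees, less where a joint would pass 70% of its speed; a pose out of reach is approached as far as the arm can. A call with a gripper value outside its range is refused whole. The fingers move at their own pace and stop on an object; the grip force is fixed at half the most. Time passes only in rows, so rows that repeat a pose let the fingers close. It gives the time, the measured TCP pose, the force, the opening and the grip force at its end, in the units of the state.
- get_obs(): the state, without advancing time (a new reading comes with each control period).
- camera(name): name is "scene" or "side" or "wrist"; returns the picture (480x640x3 uint8, red, green, blue); there is no depth.
- get_calibration(name): a dict with "K" (3x3 intrinsics, pixels), "k1" (the pictures are not rectified: a ray, as slopes to the right and down, at radius r is drawn at 1 + k1 r^2 times it, then the intrinsics apply), "R" (3x3) and "t" (3): a world point X has camera coordinates R X + t. Camera axes: x right, y down, z forward; pixel columns grow to the right and rows downward; lengths in m; the calibration is good to about 2 mm. A picture is of the moment at which its call begins: read the wrist's pose just before it. get_calibration takes no time and is no camera call; for the wrist camera it gives the pose at the moment of the call.
- sign_off(): hands the job in; it is judged then, once.
The state is a dict: "clock": time; "qpos": joint angles; "dq": joint speeds; "tau": joint torques, N m; "tcp_pos": TCP position; "ee_rot": TCP orientation; "contact_force": force on the tool from outside, world axes, zero at the start; "torque": the same for the moment, N m; "opening": opening from 0.0 (shut) to 1.0 (fully open); "grasp_force": force on a finger pad.
Only numpy, scipy, OpenCV 4.12 (cv2) and the standard library are available. Lean on these libraries where they do the work, as an engineer would, in place of code of your own. Each camera call takes 0.05 s, during which the arm holds its last target. There are 200 camera calls.

### The job

Run your fingertips lightly along the curved jet rack, from the smallest brass jet at its square end to the largest at its wide round end, so that the five raised steel keepers fold down over their jets one after another. They only fold the way they lean; finish with all five lying down and your hand clear. Only stroke them: do not grip, lift, lean hard on or shove the rack, and leave everything else on the bench where it is.

Things in the scene. Friction and masses are not known exactly. Their poses are not given: they have to be found in the camera images.
- rack: Loose curved aluminium jet rack, about 0.9 kg, slides at about 4 N. A bar 40 mm wide, flat top 34 mm above the bench, bent to an arc, radius 160 mm at its centre line; one end square, the other a 52 mm round disc (largest jet's end). Origin: on the bench under the arc's mid-point; z up. Centre line in its frame: (-160+160 cos a, 160 sin a) mm, a from -0.8 to +0.9 rad (a grows to the round end).
- hinge1 (a point): Middle of the first keeper's hinge (smallest jet's end), on the centre line at a = -0.66 rad, 43.5 mm above the bench. The other hinges follow at a = -0.37, -0.08, +0.21 and +0.50 rad, all axes radial. Each keeper is a dark steel flap 22 mm wide, 3 mm thick, reaching 28 mm from its hinge; it folds down towards growing a until it lies level over its jet, upper face 45 mm above the bench.
- hinge5 (a point): Middle of the last keeper's hinge, on the centre line at a = +0.50 rad, 43.5 mm above the bench; its flap, folded, ends at about a = +0.68. The five brass jets (fixed, tops 41 mm above the bench) stand 17 mm past each hinge and grow from 5 mm diameter under keeper 1 to 11 mm under keeper 5.
- keeper1 (a joint): fold angle of keeper 1 of 5, counted from the smallest jet (the rack's -y end): 0 = lying flat over its jet, grows as it stands up, stop at 1.6 rad; starts between 0.95 and 1.35. Its hinge is lightly stiff (about 0.012 N m) and it stays where it is left.
- keeper2 (a joint): fold angle of keeper 2 of 5, counted from the smallest jet (the rack's -y end): 0 = lying flat over its jet, grows as it stands up, stop at 1.6 rad; starts between 0.95 and 1.35. Its hinge is lightly stiff (about 0.012 N m) and it stays where it is left.
- keeper3 (a joint): fold angle of keeper 3 of 5, counted from the smallest jet (the rack's -y end): 0 = lying flat over its jet, grows as it stands up, stop at 1.6 rad; starts between 0.95 and 1.35. Its hinge is lightly stiff (about 0.012 N m) and it stays where it is left.
- keeper4 (a joint): fold angle of keeper 4 of 5, counted from the smallest jet (the rack's -y end): 0 = lying flat over its jet, grows as it stands up, stop at 1.6 rad; starts between 0.95 and 1.35. Its hinge is lightly stiff (about 0.012 N m) and it stays where it is left.
- keeper5 (a joint): fold angle of keeper 5 of 5, counted from the smallest jet (the rack's -y end): 0 = lying flat over its jet, grows as it stands up, stop at 1.6 rad; starts between 0.95 and 1.35. Its hinge is lightly stiff (about 0.012 N m) and it stays where it is left.
- float: brass carburetor float, two upright 26 mm drums side by side, 58 mm across, 20 mm tall. Bystander; origin at its underside.
- socket: chrome spark plug socket standing upright, 27 mm diameter, 60 mm tall. Bystander; origin at its underside.
- bulb: black rubber primer bulb, a dome 34 mm across, 26 mm tall. Bystander; origin at its underside.
- driver: red-handled T-handle hex driver lying flat: 90 mm crossbar along its y, 150 mm shank along its +x, 22 mm tall. Bystander; origin at its underside.
- tin: open steel dish, 68 mm across, 25 mm tall. Bystander; origin at its underside.
- plug: spark plug lying flat, about 80 mm long, 21 mm thick. Bystander; origin at its underside.
- vise: cast-iron vise with soft jaws holding a silver carburetor, bolted to the bench; base 130 x 140 mm, 163 mm tall in all, its screw and handle reach 110 mm to -x. Bystander; origin at the centre of its underside.

How it is judged:
By the outcome, as a careful person would: the job done as asked, in the order asked, and still so for the second after the job is handed in, with the robot touching nothing.
It also fails if it takes over 40 s, if anything falls off the work surface, if the arm or the gripper's body presses on something with over 40 N, if the wrist force passes 120 N, or if a joint passes its speed limit or range.

## Working session

There is one attempt and no reset: what is moved stays moved. The work goes in short steps, Python scripts to look and compute and a shell command to move; the robot and the scene stay as the last step left them, time stands still between calls to the robot, and variables do not carry over. Pictures are saved under pics/ and viewed, at most 12 in all, crops included, and the job is handed in when it is done.

```bash
mkdir -p pics; python3 - <<'E'
from rig import *
import cv2
for n in ["scene","side"]:
    c=get_calibration(n); print(n,c["K"],c["k1"],c["R"],c["t"])
    cv2.imwrite(f"pics/{n}0.png",camera(n)[:,:,::-1])
o=get_obs(); print(o["clock"],o["tcp_pos"],o["ee_rot"],o["contact_force"])
E
```

```text
scene [[528.1103928    0.         318.82851733]
 [  0.         528.1103928  239.69807158]
 [  0.           0.           1.        ]] 0.034550744867924435 [[-0.14929283  0.98876734 -0.00712695]
 [ 0.52388684  0.07298403 -0.84865535]
 [-0.83860255 -0.13043188 -0.52889819]] [ 0.14682499 -0.26114565  1.7233834 ]
side [[512.46231726   0.         315.44082226]
 [  0.         512.46231726 237.48063694]
 [  0.           0.           1.        ]] 0.019818842507720764 [[ 0.70947892 -0.70460469  0.01311097]
 [-0.44106992 -0.45847735 -0.77152825]
 [ 0.54963351  0.54160018 -0.63605995]] [-0.48279411  0.30537928  0.87171706]
0.1 [5.99487101e-01 1.67301930e-05 2.30542968e-01] [[ 1.50628491e-05  9.99998861e-01 -1.50930730e-03]
 [ 1.00000000e+00 -1.50269032e-05  2.38275157e-05]
 [ 2.38048083e-05 -1.50930766e-03 -9.99998861e-01]] [-0.91389102  0.43902738 -0.19967693]
```

View pics/scene0.png

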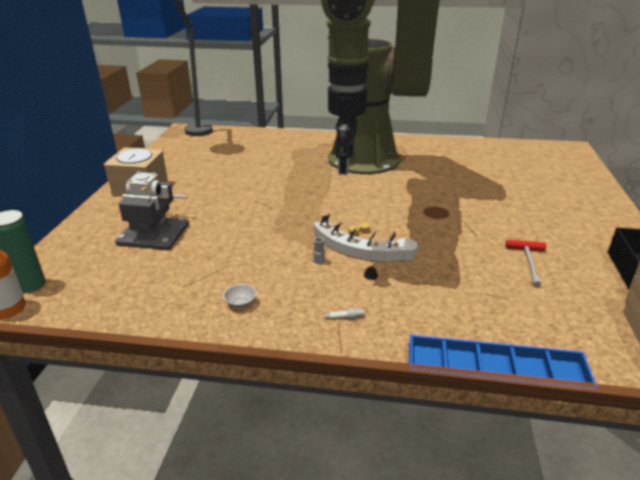

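View pics/side0.png

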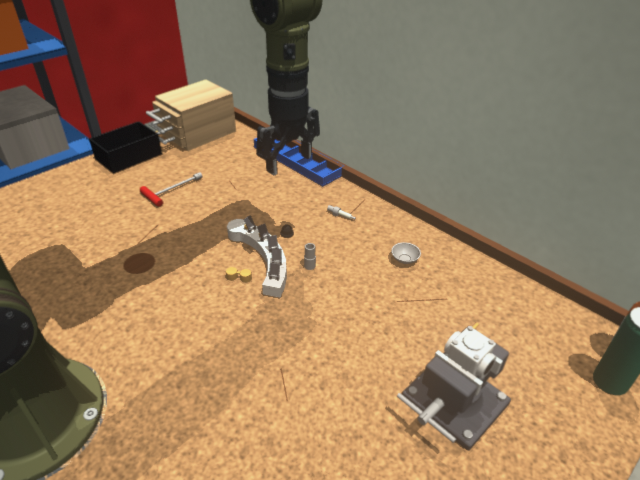

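The scene view shows the rack with its square end at about (320,225) and its round end at (410,245). In the side view those are (273,288) and (237,228). The float is on the concave side; the socket and bulb are close by on the convex side. Next I'll localise roughly, then look from the wrist.

```bash
cat > h.py <<'E'
import numpy as np, cv2
from rig import *
def ray(c,uv):
    K=np.array(c["K"]);d=np.array([c["k1"],0,0,0,0],float)
    p=cv2.undistortPoints(np.array([[uv]],float),K,d)[0,0]
    R=np.array(c["R"]);t=np.array(c["t"]);o=-R.T@t
    v=R.T@np.array([p[0],p[1],1]);return o,v/np.linalg.norm(v)
def onz(c,uv,z):
    o,v=ray(c,uv);return o+v*(z-o[2])/v[2]
def proj(c,X):
    K=np.array(c["K"]);d=np.array([c["k1"],0,0,0,0],float)
    return cv2.projectPoints(np.array(X,float).reshape(-1,1,3),cv2.Rodrigues(np.array(c["R"]))[0],np.array(c["t"]),K,d)[0][:,0]
E
python3 - <<'E'
from h import *
s=get_calibration("scene");d=get_calibration("side")
print("round",onz(s,(408,243),.034),onz(d,(237,225),.034))
print("square",onz(s,(317,222),.034),onz(d,(274,288),.034))
print("float",onz(d,(238,272),.02)); print("socket",onz(s,(319,240),.06),onz(d,(310,247),.06)); print("bulb",onz(s,(371,277),0.),onz(d,(287,235),0))
w=get_calibration("wrist");print(w["K"],w["k1"],w["R"],w["t"],-np.array(w["R"]).T@w["t"])
cv2.imwrite("pics/w0.png",camera("wrist")[:,:,::-1])
E
```

```text
round [0.54814515 0.14383637 0.034     ] [0.55434314 0.14092639 0.034     ]
square [ 0.48076749 -0.08025387  0.034     ] [ 0.47790687 -0.08069882  0.034     ]
float [0.46258688 0.02216013 0.02      ]
socket [ 0.604823   -0.05634758  0.06      ] [ 0.60248648 -0.06037087  0.06      ]
bulb [0.64718178 0.0662619  0.        ] [0.64271297 0.06104386 0.        ]
[[396.96482874   0.         321.49949774]
 [  0.         396.96482874 241.79771468]
 [  0.           0.           1.        ]] -0.07905741489221048 [[ 9.99998810e-01 -1.39070660e-04 -1.53666751e-03]
 [ 3.35630061e-04 -9.52475691e-01  3.04614421e-01]
 [-1.50600138e-03 -3.04614574e-01 -9.52474510e-01]] [-0.59895711 -0.03875282  0.38076626] [0.59954284 0.07899254 0.37355443]
```

View pics/w0.png

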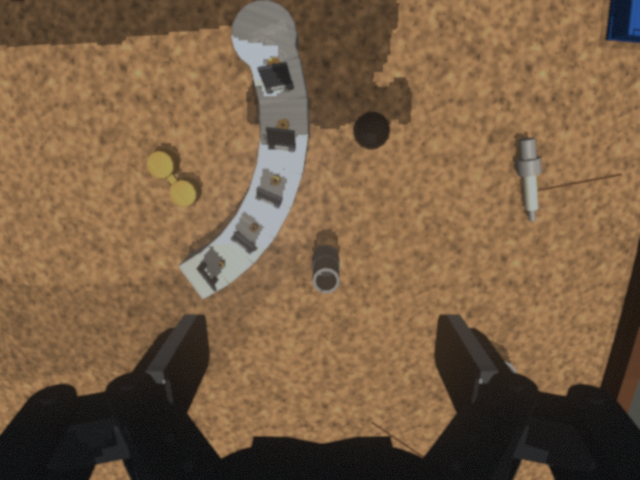

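The wrist view shows the whole rack: disc centre near (264,35), inner square corner near (181,266), and keepers 1 to 5 running from bottom to top. Next I'll fit the inner edge (r = 140 mm, top plane) and the disc.

```bash
cat > fit.py <<'E'
from h import *
from scipy.optimize import least_squares
im=cv2.imread("pics/w0.png");w=get_calibration("wrist")
hsv=cv2.cvtColor(im,cv2.COLOR_BGR2HSV)
m=((hsv[...,1]<70)&(hsv[...,2]>90)).astype(np.uint8)*255
m[310:]=0
m=cv2.morphologyEx(m,cv2.MORPH_CLOSE,np.ones((15,15)))
n,l,st,_=cv2.connectedComponentsWithStats(m);k=l[200,280] or 1
k=1+np.argmax(st[1:,4]);m=(l==k)
print(st[k])
P=[]
for v in range(80,262,6):
    u=np.where(m[v])[0]
    if len(u): P.append(onz(w,(u[0]-.5,v),.034)[:2])
P=np.array(P)
f=least_squares(lambda c:np.hypot(*(P-c).T)-.140,[.37,.07],loss="soft_l1",f_scale=.001)
print("centre",f.x,"resid mm",np.round(f.fun*1e3,1))
f2=least_squares(lambda c:np.hypot(*(P-c[:2]).T)-c[2],[.37,.07,.14],loss="soft_l1",f_scale=.001);print("free",f2.x)
D=[]
for v in range(6,60,3):
    u=np.where(m[v])[0]
    if len(u): D.append(onz(w,(u[0]-.5,v),.034)[:2])
D=np.array(D)
g=least_squares(lambda c:np.hypot(*(D-c).T)-.026,[.55,.14],loss="soft_l1",f_scale=.001);print("disc",g.x,np.round(g.fun*1e3,1))
C=f.x;ang=lambda p:np.arctan2(*(np.array(p)[:2]-C)[::-1])
print("disc r,phi",np.hypot(*(g.x-C)),ang(g.x)-.9)
ys,xs=np.where(m);i=np.argmin(xs);print("corner px",xs[i],ys[i])
c1=onz(w,(xs[i]-.5,ys[i]),.034);print(np.hypot(*(c1[:2]-C)),ang(c1)+.8)
phi=ang(g.x)-.9
X=[]
for a in np.arange(-.8,.91,.02):
  for r in (.14,.16,.18): X.append([*(C+r*np.array([np.cos(a+phi),np.sin(a+phi)])),.034])
o=im.copy()
for p in proj(w,X): cv2.circle(o,tuple(int(round(q)) for q in p),0,(0,0,255),-1)
for a in (-.66,-.37,-.08,.21,.5):
  q=[[*(C+r*np.array([np.cos(a+phi),np.sin(a+phi)])),.0435] for r in (.149,.171)]
  p=proj(w,q).round().astype(int);cv2.line(o,tuple(p[0].tolist()),tuple(p[1].tolist()),(0,255,0),1)
cv2.imwrite("pics/w0o.png",cv2.resize(o[0:310,150:400],None,fx=1.9,fy=1.9,interpolation=cv2.INTER_CUBIC))
print("phi",phi)
E
python3 fit.py
```

```text
[  179     0   130   299 14840]
centre [0.4076962  0.07715192] resid mm [-0.9 -0.4  0.2  0.3  0.4 -0.1 -0.4 -0.6  0.2  0.4  0.7  0.4  0.2  0.2
  0.4  0.  -0.2 -0.2  0.  -0.3 -0.4 -0.2  0.2  0.2 -0.2 -0.1 -0.4 -0.1
  0.1  0.4  0.1]
free [0.40803055 0.07700552 0.13965816]
disc [0.55347632 0.14129981] [ 0.5 -0.1  0.1  0.1 -0.3  0.2  0.3 -0.2 -0.6 -0.7  0.1  0.4  0.  -0.1
 -0.   0.2  0.1  0.2]
disc r,phi 0.15926956240540474 -0.48546650274694064
corner px 179 265
0.14220152451058296 -0.34297664673532857
phi -0.48546650274694064
```

View pics/w0o.png

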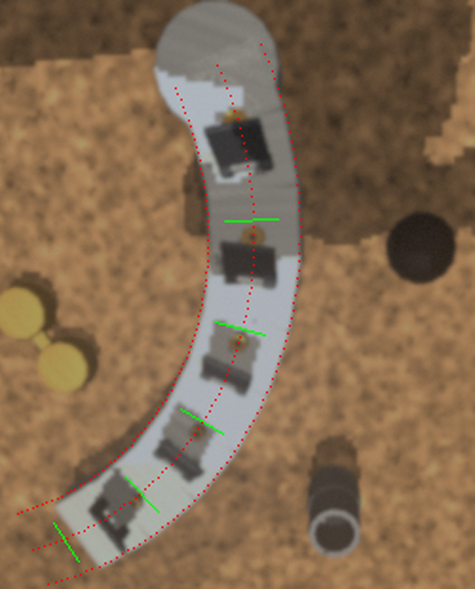

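The centre fit is good (residuals under 1 mm), but the disc centre isn't at a = 0.9, so the overlaid hinge lines are off by about 0.14 rad. The square corner gives phi ≈ -0.343. I'll check that against the brass jets (hinge + 17 mm).

```bash
python3 - <<'E'
from h import *
w=get_calibration("wrist");C=np.array([.4079,.0771])
for uv,h in zip([(222,262),(255,226),(275,180),(283,125),(274,62)],(-.66,-.37,-.08,.21,.5)):
    p=onz(w,uv,.041)[:2]-C; print(np.hypot(*p),np.arctan2(p[1],p[0])-h-17/160)
phi=-.343
o=cv2.imread("pics/w0.png")
for a in (-.66,-.37,-.08,.21,.5):
  e=np.array([np.cos(a+phi),np.sin(a+phi)]);T=np.array([-e[1],e[0]])
  for z,L,c in ((.0435,0,(0,255,0)),(.0435+.0255,.0115,(255,255,0))):
    p=proj(w,[[*(C+r*e+L*T),z] for r in (.149,.171)]).round().astype(int);cv2.line(o,tuple(p[0].tolist()),tuple(p[1].tolist()),c,1)
  print(a,C+.16*e,T)
for u in (-.8,.9):
  for r in (.14,.18): print(u,r,C+r*np.array([np.cos(u+phi),np.sin(u+phi)]))
cv2.imwrite("pics/w0p.png",cv2.resize(o[0:310,150:400],None,fx=1.9,fy=1.9,interpolation=cv2.INTER_CUBIC))
E
```

```text
0.16008544118566193 -0.32838439707157846
0.1608901661790282 -0.33040626801734024
0.16014803845395334 -0.34354902365246487
0.16015050325294775 -0.3486268632317987
0.1600222060341726 -0.3348399372733046
-0.66 [ 0.49394407 -0.0577941 ] [0.8430881  0.53777547]
-0.37 [ 0.52892447 -0.02755695] [0.65410592 0.75640296]
-0.08 [0.55379785 0.01142034] [0.41049788 0.91186155]
0.21 [0.56648696 0.05588268] [0.13260824 0.99116853]
0.5 [0.56593213 0.10211693] [-0.15635581  0.98770079]
-0.8 0.14 [ 0.46598134 -0.05028351]
-0.8 0.18 [ 0.48257601 -0.08667879]
0.9 0.14 [0.52673828 0.15110989]
0.9 0.18 [0.56069207 0.17225557]
```

View pics/w0p.png

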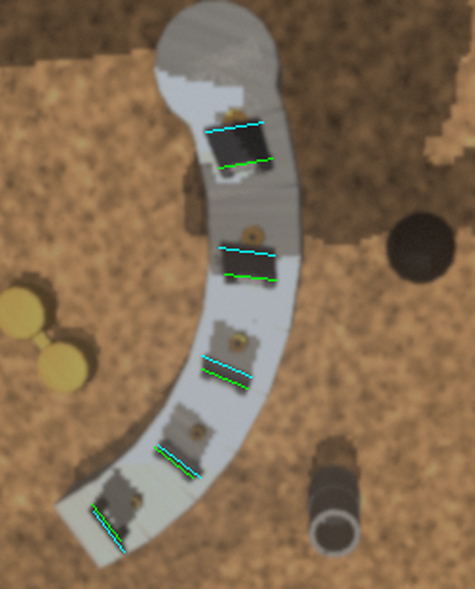

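The jets all lie at r = 160 mm with phi ≈ -0.338, and the hinge lines overlay correctly, so the rack pose is good. My plan is to stroke with shut fingers, pad width along the tangent. At each keeper I push near its tip, follow it down to about 46 mm, then rise over the next one.

```bash
cat > path.py <<'E'
import sys
from h import *
from scipy.spatial.transform import Rotation as Ro
C=np.array([.4079,.0771]);phi=-.338;H=(-.66,-.37,-.08,.21,.5)
def rows(k,lh,lead=11):
    o=get_obs();R0=np.array(o["ee_rot"]);p0=np.array(o["tcp_pos"])
    print("t",o["clock"],"tcp",p0.round(4),"F",np.round(o["contact_force"],2))
    for l,h in lh:
        b=H[k-1]+(l-lead)/160+phi;e=np.array([np.cos(b),np.sin(b)])
        P=np.array([*(C+.16*e),.0435+h/1000]);x=np.array([-e[1],e[0],0]);z=np.array([0,0,-1.])
        R=np.c_[x,np.cross(z,x),z]
        print([0]+(R0.T@(P-p0)*1e3).round(1).tolist()+np.degrees(Ro.from_matrix(R0.T@R).as_rotvec()).round(1).tolist())
S=[(0,23),(6,21.5),(11,19),(15,15.5),(18.5,11.5),(21.5,7.5),(24,4.5),(26.5,2.5),(30,2.5),(36,10),(41,18),(46.4,23)]
if __name__=="__main__":
    a=sys.argv[1]
    rows(1,[(-15,80),(-15,35)]) if a=="s" else rows(int(a),S)
E
python3 path.py s
```

```text
t 0.15 tcp [0.5996 0.     0.2306] F [-0.29 -0.15  0.34]
[0, -69.6, -127.7, 107.3, -0.1, 0.0, 66.5]
[0, -69.6, -127.6, 152.3, -0.1, 0.0, 66.5]
```

```bash
python3 -m jog '[[0,-10,-20,0,0,0,8.5],[0,-25,-45,15,0,0,17],[0,-40,-75,35,0,0,25.5],[0,-55,-100,55,0,0,34],[0,-65,-120,75,0,0,42.5],[0,-69.6,-127.7,90,0,0,51],[0,-69.6,-127.7,100,0,0,59.5],[0,-69.6,-127.7,107,0,0,66.5],[0,-69.6,-127.7,107,0,0,66.5],[0,-69.6,-127.7,107,0,0,66.5],[0,-69.6,-127.7,107,0,0,66.5],[0,-69.6,-127.7,107,0,0,66.5]]'
python3 - <<'E'
from h import *
cv2.imwrite("pics/w1.png",camera("wrist")[:,:,::-1])
w=get_calibration("wrist");o=get_obs();p=np.array(o["tcp_pos"]);R=np.array(o["ee_rot"])
print(o["opening"],"tcp px",proj(w,[p]),"x+11",proj(w,[p+.011*R[:,0],p-.011*R[:,0]]))
import path; path.rows(1,[(-15,35)])
E
```

```text
clock: 1.35
tcp_pos: [0.4727, -0.0696, 0.1247]
ee_rot: [[0.917, 0.4, 0.001], [0.4, -0.917, -0.0], [0.001, 0.0, -1.0]]
contact_force: [0.1, 0.6, -0.3]
opening: -0.002
grasp_force: 0.0
0.0001651405701406742 tcp px [[323.65003594 318.4431288 ]] x+11 [[323.69599677 293.72606359]
 [323.60485764 342.01101182]]
t 1.4 tcp [ 0.4727 -0.0696  0.1247] F [ 1.28 -0.07 -0.37]
[0, -0.9, -0.4, 46.2, 0.0, -0.0, 0.1]
```

View pics/w1.png

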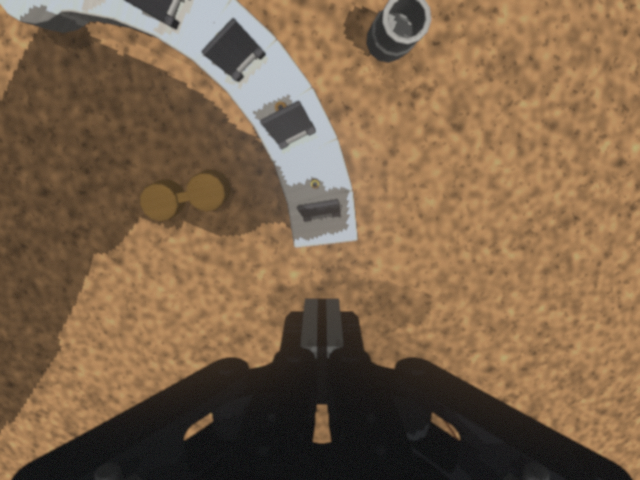

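The shut fingertips (about 17 mm wide, front edge at row 298) line up with keeper 1 at (320,208), as the calibration predicts. Descending behind keeper 1.

```bash
python3 -m jog '[[0,-0.9,-0.4,25,0,0,0],[0,-0.9,-0.4,46.2,0,0,0],[0,-0.9,-0.4,46.2,0,0,0],[0,-0.9,-0.4,46.2,0,0,0]]'; python3 path.py 1
```

```text
clock: 1.8
tcp_pos: [0.4712, -0.0696, 0.0784]
ee_rot: [[0.917, 0.399, -0.001], [0.399, -0.917, 0.0], [-0.001, -0.0, -1.0]]
contact_force: [0.3, -0.6, -0.8]
opening: -0.002
grasp_force: 0.0
t 1.8 tcp [ 0.4712 -0.0696  0.0784] F [ 0.25 -0.64 -0.83]
[0, 15.5, -0.4, 11.8, -0.0, 0.0, -5.4]
[0, 21.4, -1.1, 13.3, -0.0, 0.0, -7.5]
[0, 26.4, -1.8, 15.8, -0.0, 0.0, -9.3]
[0, 30.3, -2.5, 19.3, -0.0, 0.0, -10.7]
[0, 33.8, -3.2, 23.3, -0.0, 0.0, -12.0]
[0, 36.7, -3.8, 27.3, -0.0, 0.0, -13.1]
[0, 39.1, -4.4, 30.3, -0.0, 0.0, -14.0]
[0, 41.5, -5.0, 32.3, -0.0, 0.0, -14.8]
[0, 44.9, -6.0, 32.3, -0.0, 0.0, -16.1]
[0, 50.6, -7.8, 24.8, -0.0, 0.0, -18.2]
[0, 55.4, -9.4, 16.8, -0.0, 0.0, -20.0]
[0, 60.4, -11.3, 11.8, -0.0, 0.0, -22.0]
```

```bash
python3 -m jog '[[0,8,-0.2,6,0,0,-2.7],[0,15.5,-0.4,11.8,0,0,-5.4],[0,21.4,-1.1,13.3,0,0,-7.5],[0,26.4,-1.8,15.8,0,0,-9.3],[0,30.3,-2.5,19.3,0,0,-10.7],[0,33.8,-3.2,23.3,0,0,-12],[0,36.7,-3.8,27.3,0,0,-13.1],[0,39.1,-4.4,30.3,0,0,-14],[0,41.5,-5,32.3,0,0,-14.8],[0,44.9,-6,32.3,0,0,-16.1],[0,44.9,-6,32.3,0,0,-16.1]]'
python3 - <<'E'
from h import *
cv2.imwrite("pics/w2.png",camera("wrist")[:,:,::-1])
cv2.imwrite("pics/d2.png",cv2.resize(camera("side")[:,:,::-1][200:310,200:340],None,fx=4,fy=4,interpolation=cv2.INTER_CUBIC))
import path; path.rows(1,path.S[8:])
E
```

```text
clock: 2.9
tcp_pos: [0.5105, -0.0459, 0.0458]
ee_rot: [[0.77, 0.638, 0.0], [0.638, -0.77, 0.0], [0.0, -0.0, -1.0]]
contact_force: [0.4, -0.2, -1.0]
opening: -0.0
grasp_force: 0.0
t 3.0 tcp [ 0.5102 -0.0461  0.0459] F [0.52 0.97 0.53]
[0, -0.2, -0.1, -0.1, 0.0, -0.0, -0.0]
[0, 5.8, -0.2, -7.6, 0.0, -0.0, -2.2]
[0, 10.8, -0.5, -15.6, 0.0, -0.0, -4.0]
[0, 16.1, -1.0, -20.6, 0.0, -0.0, -5.9]
```

View pics/w2.png

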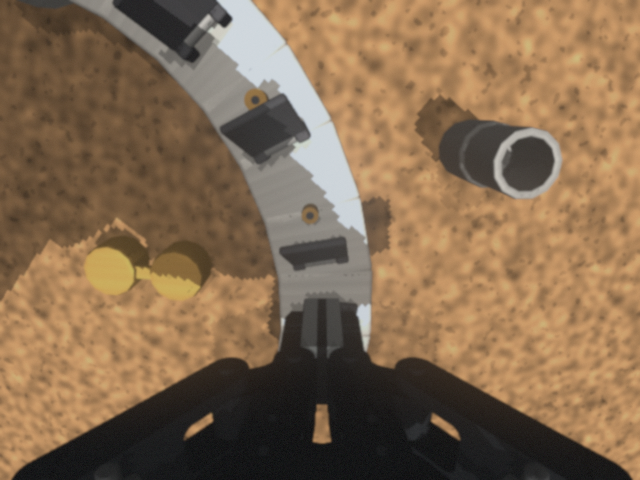

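The view shows keeper 2 next at (315,252), with jet 2 at (310,214) and jet 3 at (256,99). I'll use those two jets to check the rack hasn't moved, then continue.

```bash
python3 - <<'E'
from h import *
w=get_calibration("wrist");C=np.array([.4079,.0771])
for uv,h in zip([(310,214),(256,99)],(-.37,-.08)):
    p=onz(w,uv,.041)[:2]-C; print(np.hypot(*p),np.arctan2(p[1],p[0])-h-17/160)
import path
path.rows(1,path.S[9:11]); path.rows(2,path.S[:9])
E
```

```text
0.1607678926053606 -0.3468245131400873
0.16037785740180416 -0.34892581634830366
t 3.0 tcp [ 0.5102 -0.0461  0.0459] F [0.52 0.97 0.53]
[0, 5.8, -0.2, -7.6, 0.0, -0.0, -2.2]
[0, 10.8, -0.5, -15.6, 0.0, -0.0, -4.0]
t 3.0 tcp [ 0.5102 -0.0461  0.0459] F [0.52 0.97 0.53]
[0, 16.1, -1.0, -20.6, 0.0, -0.0, -5.9]
[0, 22.1, -1.7, -19.1, 0.0, -0.0, -8.0]
[0, 27.0, -2.5, -16.6, 0.0, -0.0, -9.8]
[0, 31.0, -3.2, -13.1, 0.0, -0.0, -11.3]
[0, 34.4, -3.9, -9.1, 0.0, -0.0, -12.5]
[0, 37.3, -4.6, -5.1, 0.0, -0.0, -13.6]
[0, 39.7, -5.2, -2.1, 0.0, -0.0, -14.5]
[0, 42.2, -5.9, -0.1, 0.0, -0.0, -15.4]
[0, 45.5, -6.8, -0.1, 0.0, -0.0, -16.6]
```

View pics/d2.png

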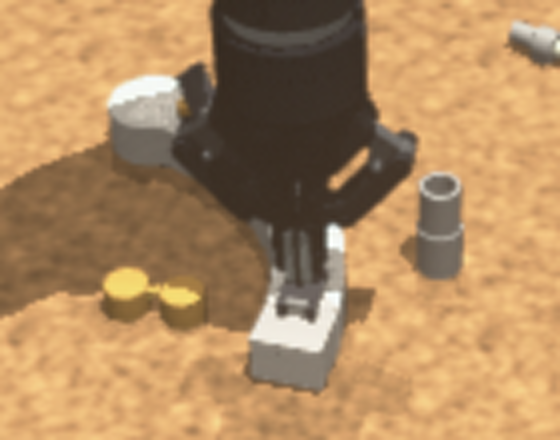

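Keeper 1 is down under the fingers at (298,295) and the rack hasn't moved. On to keeper 2.

```bash
python3 -m jog '[[0,5.8,-0.2,-7.6,0,0,-2.2],[0,10.8,-0.5,-15.6,0,0,-4],[0,16.1,-1,-20.6,0,0,-5.9],[0,22.1,-1.7,-19.1,0,0,-8],[0,27,-2.5,-16.6,0,0,-9.8],[0,31,-3.2,-13.1,0,0,-11.3],[0,34.4,-3.9,-9.1,0,0,-12.5],[0,37.3,-4.6,-5.1,0,0,-13.6],[0,39.7,-5.2,-2.1,0,0,-14.5],[0,42.2,-5.9,-0.1,0,0,-15.4],[0,45.5,-6.8,-0.1,0,0,-16.6],[0,45.5,-6.8,-0.1,0,0,-16.6]]'
python3 -c "
import path
path.rows(2,path.S[9:11]); path.rows(3,path.S[:9])"
```

```text
clock: 4.2
tcp_pos: [0.5411, -0.0116, 0.0459]
ee_rot: [[0.555, 0.832, 0.0], [0.832, -0.555, 0.0], [0.0, 0.0, -1.0]]
contact_force: [1.3, 0.2, -0.3]
opening: 0.003
grasp_force: 0.0
t 4.2 tcp [ 0.5411 -0.0116  0.0459] F [ 1.34  0.22 -0.34]
[0, 5.7, -0.2, -7.6, 0.0, -0.0, -2.1]
[0, 10.7, -0.4, -15.6, 0.0, -0.0, -3.9]
t 4.2 tcp [ 0.5411 -0.0116  0.0459] F [ 1.34  0.22 -0.34]
[0, 16.1, -0.9, -20.6, 0.0, -0.0, -5.8]
[0, 22.0, -1.6, -19.1, 0.0, -0.0, -8.0]
[0, 26.9, -2.4, -16.6, 0.0, -0.0, -9.8]
[0, 30.9, -3.1, -13.1, 0.0, -0.0, -11.2]
[0, 34.3, -3.8, -9.1, 0.0, -0.0, -12.5]
[0, 37.2, -4.5, -5.1, 0.0, -0.0, -13.5]
[0, 39.7, -5.1, -2.1, 0.0, -0.0, -14.4]
[0, 42.1, -5.8, -0.1, 0.0, -0.0, -15.3]
[0, 45.4, -6.7, -0.1, 0.0, -0.0, -16.6]
```

Tracking is clean and forces are within noise. Keeper 3.

```bash
python3 -m jog '[[0,5.7,-0.2,-7.6,0,0,-2.1],[0,10.7,-0.4,-15.6,0,0,-3.9],[0,16.1,-0.9,-20.6,0,0,-5.8],[0,22,-1.6,-19.1,0,0,-8],[0,26.9,-2.4,-16.6,0,0,-9.8],[0,30.9,-3.1,-13.1,0,0,-11.2],[0,34.3,-3.8,-9.1,0,0,-12.5],[0,37.2,-4.5,-5.1,0,0,-13.5],[0,39.7,-5.1,-2.1,0,0,-14.4],[0,42.1,-5.8,-0.1,0,0,-15.3],[0,45.4,-6.7,-0.1,0,0,-16.6],[0,45.4,-6.7,-0.1,0,0,-16.6]]'
python3 - <<'E'
from h import *
cv2.imwrite("pics/w3.png",camera("wrist")[:,:,::-1])
import path
path.rows(3,path.S[9:11]); path.rows(4,path.S[:9])
E
```

```text
clock: 5.4
tcp_pos: [0.5607, 0.0299, 0.046]
ee_rot: [[0.295, 0.956, 0.0], [0.956, -0.295, 0.0], [0.0, -0.0, -1.0]]
contact_force: [-0.9, -0.8, -0.0]
opening: -0.001
grasp_force: 0.0
t 5.45 tcp [0.5606 0.0298 0.0461] F [-0.32  0.21 -0.35]
[0, 6.2, -0.0, -7.4, 0.0, -0.0, -2.2]
[0, 11.2, -0.3, -15.4, 0.0, -0.0, -4.0]
t 5.45 tcp [0.5606 0.0298 0.0461] F [-0.32  0.21 -0.35]
[0, 16.6, -0.8, -20.4, 0.0, -0.0, -5.9]
[0, 22.5, -1.5, -18.9, 0.0, -0.0, -8.0]
[0, 27.5, -2.3, -16.4, 0.0, -0.0, -9.8]
[0, 31.4, -3.0, -12.9, 0.0, -0.0, -11.3]
[0, 34.8, -3.7, -8.9, 0.0, -0.0, -12.5]
[0, 37.8, -4.4, -4.9, 0.0, -0.0, -13.6]
[0, 40.2, -5.0, -1.9, 0.0, -0.0, -14.5]
[0, 42.6, -5.6, 0.1, 0.0, -0.0, -15.4]
[0, 46.0, -6.6, 0.1, 0.0, -0.0, -16.6]
```

View pics/w3.png

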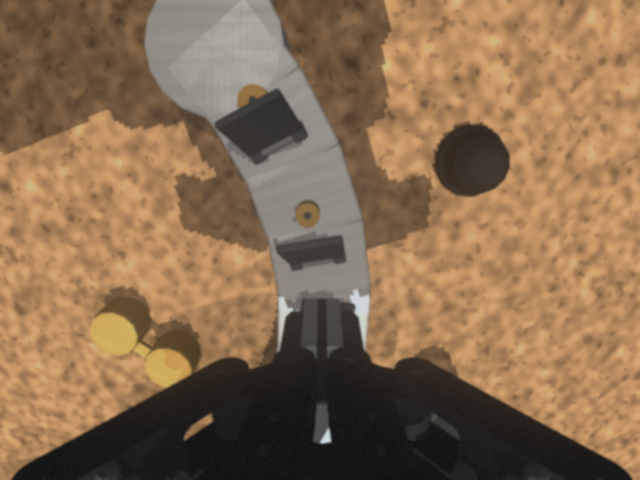

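Keeper 4 at (312,250) and jet 4 at (307,213) sit almost exactly where keeper 2 and jet 2 did at the same stage. So the rack is unmoved. Keeper 4.

```bash
python3 -m jog '[[0,6,0,-7.5,0,0,-2.2],[0,11,-0.3,-15.5,0,0,-4],[0,16.3,-0.8,-20.5,0,0,-5.9],[0,22.3,-1.5,-19,0,0,-8],[0,27.2,-2.3,-16.5,0,0,-9.8],[0,31.2,-3,-13,0,0,-11.3],[0,34.6,-3.7,-9,0,0,-12.5],[0,37.5,-4.4,-5,0,0,-13.6],[0,40,-5,-2,0,0,-14.5],[0,42.4,-5.6,0,0,0,-15.4],[0,45.7,-6.6,0,0,0,-16.6],[0,45.7,-6.6,0,0,0,-16.6]]'
python3 -c "
import path
path.rows(4,path.S[9:11]); path.rows(5,path.S[:9])"
```

```text
clock: 6.65
tcp_pos: [0.5676, 0.0756, 0.0459]
ee_rot: [[0.009, 1.0, -0.0], [1.0, -0.009, 0.0], [0.0, -0.0, -1.0]]
contact_force: [-0.5, -0.3, 0.4]
opening: 0.005
grasp_force: 0.0
t 6.65 tcp [0.5676 0.0756 0.0459] F [-0.53 -0.31  0.38]
[0, 6.0, 0.1, -7.6, -0.0, -0.0, -2.2]
[0, 11.0, -0.1, -15.6, -0.0, -0.0, -3.9]
t 6.65 tcp [0.5676 0.0756 0.0459] F [-0.53 -0.31  0.38]
[0, 16.4, -0.6, -20.6, -0.0, -0.0, -5.9]
[0, 22.4, -1.3, -19.0, -0.0, -0.0, -8.0]
[0, 27.3, -2.1, -16.5, -0.0, -0.0, -9.8]
[0, 31.3, -2.8, -13.0, -0.0, -0.0, -11.2]
[0, 34.7, -3.5, -9.0, -0.0, -0.0, -12.5]
[0, 37.6, -4.2, -5.0, -0.0, -0.0, -13.6]
[0, 40.0, -4.8, -2.0, -0.0, -0.0, -14.5]
[0, 42.4, -5.5, -0.0, -0.0, -0.0, -15.4]
[0, 45.8, -6.4, -0.0, -0.0, -0.0, -16.6]
```

```bash
python3 -m jog '[[0,6,0.1,-7.6,0,0,-2.2],[0,11,-0.1,-15.6,0,0,-3.9],[0,16.4,-0.6,-20.6,0,0,-5.9],[0,22.4,-1.3,-19,0,0,-8],[0,27.3,-2.1,-16.5,0,0,-9.8],[0,31.3,-2.8,-13,0,0,-11.2],[0,34.7,-3.5,-9,0,0,-12.5],[0,37.6,-4.2,-5,0,0,-13.6],[0,40,-4.8,-2,0,0,-14.5],[0,42.4,-5.5,0,0,0,-15.4],[0,45.8,-6.4,0,0,0,-16.6],[0,45.8,-6.4,0,0,0,-16.6]]' && python3 -m jog '[[0,5,0,-5,0,0,0],[0,8,0,-30,0,0,0],[0,0,0,-70,0,0,0],[0,-25,0,-110,0,0,0],[0,-60,0,-150,0,0,0],[0,-100,20,-180,0,0,0],[0,-140,40,-190,0,0,0],[0,-170,40,-190,0,0,0],[0,-170,40,-190,0,0,0],[0,-170,40,-190,0,0,0]]'
python3 - <<'E'
from h import *
w=camera("wrist")[:,:,::-1];cv2.imwrite("pics/w4.png",w)
d=cv2.resize(camera("side")[:,:,::-1][200:310,200:340],None,fx=5,fy=5,interpolation=cv2.INTER_CUBIC);cv2.imwrite("pics/d4.png",d)
E
```

```text
clock: 7.85
tcp_pos: [0.5616, 0.1214, 0.0459]
ee_rot: [[-0.277, 0.961, -0.0], [0.961, 0.277, 0.0], [0.0, -0.0, -1.0]]
contact_force: [-0.4, 0.5, -0.1]
opening: 0.003
grasp_force: 0.0
clock: 8.85
tcp_pos: [0.647, -0.0318, 0.236]
ee_rot: [[-0.274, 0.962, -0.0], [0.962, 0.274, 0.001], [0.001, -0.0, -1.0]]
contact_force: [-0.7, -0.5, -0.3]
opening: 0.0
grasp_force: 0.0
```

View pics/w4.png

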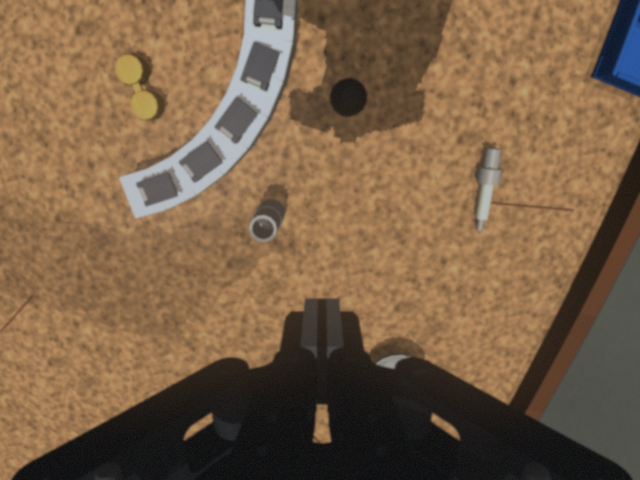

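View pics/d4.png

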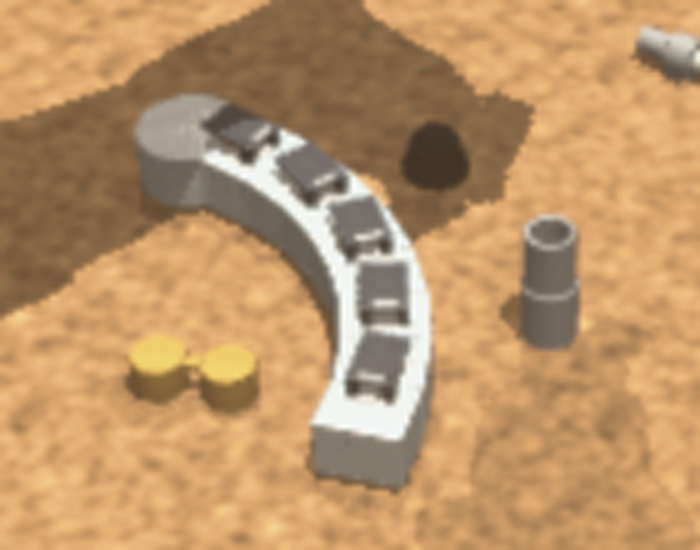

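All five keepers lie flat over their jets: (240,128), (312,165), (360,225), (383,290) and (378,362) in the side crop. The rack and bystanders look unmoved, and the hand is clear.

```bash
python3 -c "
from rig import *
print(sign_off())"
```

```text
the job is handed in; nothing more can be done
None
```

All five keepers were stroked down in order, smallest jet to largest, and lie flat; the rack and everything else looked unmoved, the hand is clear, and the job was handed in at about 9 s.

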